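# Find perished rubber mounts by squeezing and reject them

### The job

Squeeze each of the three rubber machine mounts under the lamp between the fingers to find which are soft, that is perished. Slide the cover of the blue box fully home, against its stop over the green bay, lay every soft mount in the open red bay and leave the firm ones lying on their seats. Do not knock the lamp, and leave the paint tin, the glue jar and the screwdriver where they are.

Things in the scene. Friction and masses are not known exactly. Their poses are not given: they have to be found in the camera images.
- rack: Wooden rack board 120 (x) by 430 (y) by 12 mm, fixed; origin at its underside's centre, x to its back, y along the row, z up; its front (-x) faces roughly to the robot's right. Three seats 105 mm apart along y, one mount on each: grey blocks 38 mm wide (y), 50 mm deep, top 37 mm above the table, 7 mm lips at front and back. The mounts look alike; which are soft changes every time.
- seat_1 (a point): Centre, half-way up, of the mount on the seat at the rack's +y end (mount within 3 mm and 0.06 rad of it; axes: the rack's). A mount: black rubber between two octagonal steel end plates (each 40 mm across flats, 10 mm thick), lying on flats, its axis along the rack's y; 50 mm long over the plates, 40 mm high and deep, under 0.25 kg. Grasp it on the two plates, fingers closing along y.
- seat_2 (a point): The same for the mount on the middle seat. Firmness: squeezed lengthwise, on its end plates, at any grip of 15 N or more, a firm mount gives under 2 mm (it stays about 49 mm long); a soft one gives about 8 mm, down to 42 mm, and springs back when let go.
- seat_3 (a point): The same for the mount on the seat at the rack's -y end.
- lamp_bar (a point): Middle of the white lamp tube fixed above the seats, on the rack's axes: along y, 35 mm thick, 422 mm long with end caps, its axis 155 mm above the mounts' centres and 10 mm nearer the rack's front (-x), on flat posts 203 mm to either side. It bars a tool coming straight down: reach in from the rack's front, below the tube, the tool tilted some 35 to 45 degrees, and leave the same way.
- sorter: Blue two-bay box, fixed; origin at its underside's centre, x away from the robot, y left, z up. Outside 165 (x) by 295 (y) by 55 mm high, rails at the x edges up to 63 mm; walls and floor 5 mm. A wall at y = 0 parts two bays, 155 by 140 mm inside, middles at y = +72 and -72 mm: the +y bay has a green floor and end (spare bolts), the -y bay a red floor and end (rejects).
- cover (a joint): Travel (m) of the aluminium cover along the box's +y: 0 = stop over the red bay, 0.145 = stop over the green bay. The plate, 146 mm wide along y, 5 mm thick, its underside 56 mm above the table, closes one bay at a time; it starts over the red bay, up to 60 mm off that stop. About 2 N of friction; it stays where it is left.
- cover_grip (a point): Middle of the black grip on the cover: a bar 18 mm wide along the box's y, 50 mm long along x, 30 mm high, standing at the middle of the cover; this point is 13 mm below its top and 17 mm above the cover plate. Axes: the box's.
- paint_tin: Bystander: green and yellow paint tin, 90 mm in diameter, 100 mm high; origin at the centre of its underside.
- glue_jar: Bystander: white jar with red cap, 64 mm in diameter, 75 mm high; origin at the centre of its underside.
- screwdriver: Bystander: orange screwdriver lying on the table, 200 mm long along its x, 26 mm thick; origin below its middle.

How it is judged:
By the outcome, as a careful person would: the job done as asked, in the order asked, and still so for the second after the job is handed in, with the robot touching nothing.
It also fails if it takes over 72 s, if anything falls off the work surface, if the arm or the gripper's body presses on something with over 40 N, if the wrist force passes 120 N, or if a joint passes its speed limit or range.

### The arm

A 7-joint arm with a two-finger parallel gripper is mounted at the origin on the work surface. World frame = base frame: x ahead of the robot, y to its left, z up, the work surface at z = 0. Lengths are in m, angles in rad, forces in N, time in s.
With the tool pointing down it reaches from about 0.4 to 0.925 m from the base axis. Payload 5.6 kg.
Tool frame: the origin (TCP) lies on the centre line of the jaws, within the pads' length; the fingertips stand 8 mm ahead of it and the grasp point (between the pads) lies 11 mm behind it; z points along the fingers, y is the line along which they close (so a half turn about z gives the same grasp; the last joint's range is limited). The gripper opens to 85 mm and grips with 20 to 120 N. Pads are 22 mm wide; open, the fingers measure 114 mm over their backs; the gripper's body (76 mm by 85 mm) begins 54 mm behind the grasp point. The pads swing forward as they close: fully open they stand 13 mm farther back than shut.
Start: joints at [-1.321, 0.468, -0.012, 1.603, 0.006, 1.071, -0.056], TCP at [0.188, 0.622, 0.239] pointing down, gripper open.
Joint ranges: [-2.53, 2.53], [-0.31, 2.02], [-1.57, 1.55], [0.28, 2.44], [-1.29, 4.43], [0.15, 1.84], [-2.92, 2.92]. Speed limits (rad/s): [2.57, 2.57, 3.14, 3.14, 3.14, 3.14, 3.14].

### API

Orientations are given as a 3x3 rotation matrix whose columns are the frame's x, y, z axes.
In Python, from bench import get_state, grab_frame, get_calibration, sign_off gives the robot as it stands. The module is installed in compiled form; this text tells all that it offers.
- The arm moves only by the shell command python3 -m crank 'ROWS' [FORCE]. ROWS is JSON, a list of rows, each a list of 3 entries, a list of its own where there are three numbers: the opening, from 0 (shut) to 1 (fully open), then the shift along the tool's x, y, z normalised to -1 to 1, where 1 is 0.2 m, then the turn about the tool's z normalised to -1 to 1, where 1 is 60 degrees. In form: [[claw, [tx, ty, tz], turn], ...]. A call has 1 to 8 rows; each row shifts and turns the commanded pose from where the row before left it, along the tool's axes as they then stand; what a row does not reach is not made up. A row lasts 1/10 s, in which the tool goes at most 50 mm and 8.59 degrees, less where a joint would pass 70% of its speed; a pose out of reach is approached as far as the arm can. A call with a number of a shift or a turn outside -1 to 1 is refused whole. A call with a gripper value outside its range is refused whole. The fingers move at their own pace and stop on an object; FORCE is the grip in N (left out, the last holds). Time passes only in rows, so rows that do not move let the fingers close. It gives the time, the measured TCP pose, the force, the opening and the grip force at its end, in the units of the state.
- get_state(): the state, without advancing time (a new reading comes with each control period).
- grab_frame(name): name is "side" or "top" or "wrist"; returns (picture, depth): 400x640x3 uint8, blue, green, red; 400x640 float32, m along the optical axis (not along the pixel's ray), 0 where there is no reading.
- get_calibration(name): a dict with "fovy" (degrees; the focal length in pixels is half the picture's height over the tangent of half this angle, whatever the lens; pixels are square), "cx", "cy" (the principal point, pixels), "k1" (the pictures are not rectified: a ray, as slopes to the right and down, at radius r is drawn at 1 + k1 r^2 times it, then the intrinsics apply), "R" (3x3) and "t" (3): a world point X has camera coordinates R X + t; the wrist camera has in their place "T_tool_cam" (4x4, takes a point from camera to tool coordinates, whose origin is the TCP and whose axes are the flange's). Camera axes: x right, y down, z forward; pixel columns grow to the right and rows downward; lengths in m; the calibration is good to about 2 mm. A picture is of the moment at which its call begins: read the wrist's pose just before it. get_calibration takes no time and is no camera call.
- sign_off(): hands the job in; it is judged then, once.
The state is a dict: "clock": time; "joints": joint angles; "joint_velocities": joint speeds; "effort": joint torques, N m; "ee_pos": TCP position; "orientation": TCP orientation; "contact_force": force on the tool from outside, world axes, zero at the start; "wrist_torque": the same for the moment, N m; "grip_width": finger opening in m; "finger_force": force on a finger pad.
Only numpy, scipy, OpenCV 4.12 (cv2) and the standard library are available. Lean on these libraries where they do the work, as an engineer would, in place of code of your own. Each camera call takes 0.05 s, during which the arm holds its last target. There are 200 camera calls.

## Working session

There is one attempt and no reset: what is moved stays moved. The work goes in short steps, Python scripts to look and compute and a shell command to move; the robot and the scene stay as the last step left them, time stands still between calls to the robot, and variables do not carry over. Pictures are saved under pics/ and viewed, at most 12 in all, crops included, and the job is handed in when it is done.

```bash
mkdir -p pics
cat > h.py <<'E'
import numpy as np, cv2, json
from bench import *
def K(c):
    f=200/np.tan(np.radians(c["fovy"])/2); return f
def cam(name,st=None):
    c=get_calibration(name)
    if name=="wrist":
        T=np.array(c["T_tool_cam"]); st=st or get_state()
        Rw=np.array(st["orientation"]); p=np.array(st["ee_pos"])
        R=(Rw@T[:3,:3]).T; o=p+Rw@T[:3,3]
        return c,R,o
    R=np.array(c["R"]); return c,R,-R.T@np.array(c["t"])
def slopes(c,uv):
    f=K(c); d=(np.atleast_2d(uv).astype(float)-[c["cx"],c["cy"]])/f
    s=d.copy()
    for _ in range(20): s=d/(1+c["k1"]*(s**2).sum(1,keepdims=True))
    return s
def onplane(C,uv,z):
    c,R,o=C; s=slopes(c,uv); d=np.c_[s,np.ones(len(s))]@R
    return o+d*((z-o[2])/d[:,2])[:,None]
def bydepth(C,uv,dep):
    c,R,o=C; s=slopes(c,uv); return o+(np.c_[s,np.ones(len(s))]*np.asarray(dep)[:,None])@R
def cloud(C,dep,mask=None):
    m=(dep>0) if mask is None else (mask>0)&(dep>0)
    v,u=np.nonzero(m); return bydepth(C,np.c_[u,v],dep[v,u]),np.c_[u,v]
E
python3 - <<'E'
from h import *
for n in("top","side","wrist"):
    C=cam(n); p,d=grab_frame(n); cv2.imwrite(f"pics/{n}0.png",p); np.save(f"{n}0.npy",d)
    print(n,C[2].round(3),C[1][2].round(3),C[0]["fovy"])
s=get_state();print(s["clock"],s["ee_pos"],s["orientation"],s["grip_width"])
E
```

```text
top [0.521 0.016 0.926] [ 0.102 -0.009 -0.995] 55.559535150610344
side [ 0.496 -0.876  0.663] [ 0.072  0.857 -0.511] 49.43306929372705
wrist [0.117 0.644 0.372] [ 0.275 -0.086 -0.958] 70.6381334501088
0.15 [0.18753853 0.62191964 0.23854778] [[-9.57422080e-01  2.88691656e-01 -2.96576259e-04]
 [ 2.88691789e-01  9.57421140e-01 -1.34613743e-03]
 [-1.04670263e-04 -1.37444083e-03 -9.99999050e-01]] 0.08539532800661025
```

View pics/top0.png

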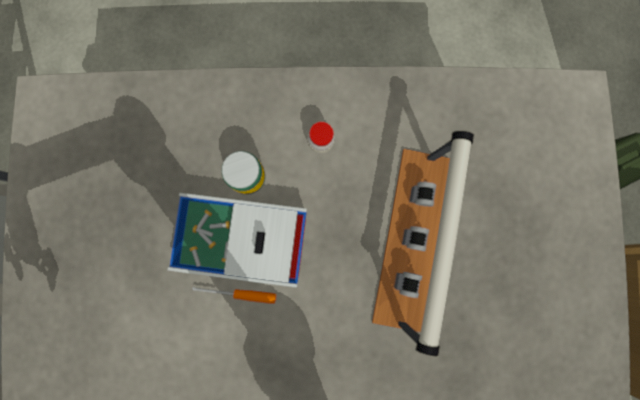

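View pics/side0.png

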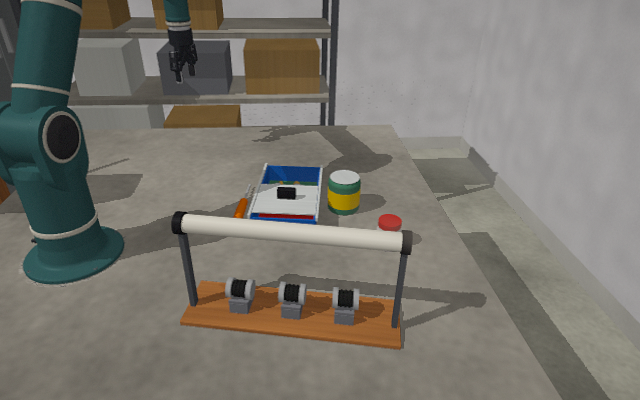

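The top view shows the box at about (240,240), with the cover over its red bay. The rack is at about (410,240), and its front faces image-right. The tin (242,172), jar (321,135) and screwdriver (255,296) are clear of both. The side view shows three mounts under the tube. Next I'll measure these positions.

```bash
cat > m.py <<'E'
from h import *
C=cam("top"); p=cv2.imread("pics/top0.png"); d=np.load("top0.npy"); hsv=cv2.cvtColor(p,cv2.COLOR_BGR2HSV)
P,uv=cloud(C,d); img=np.full(d.shape+(3,),np.nan); img[uv[:,1],uv[:,0]]=P
print("table z",np.nanmedian(img[330:390,100:200,2]))
def rect(m,z,name):
    m=m.astype(np.uint8); n,l,s,c=cv2.connectedComponentsWithStats(m); i=1+s[1:,4].argmax()
    v,u=np.nonzero(l==i); X=onplane(C,np.c_[u,v],z)[:,:2]
    r=cv2.minAreaRect((X*1000).astype(np.float32)); print(name,s[i],r); print(cv2.boxPoints(r).round(0).tolist())
z=img[...,2]
# rack: wood colour
wood=(hsv[...,0]>3)&(hsv[...,0]<18)&(hsv[...,1]>110); wood[:, :360]=0; rect(wood,.012,"rack")
white=(hsv[...,1]<40)&(z>.05)&(z<.075); white[:,:215]=0; white[:,310:]=0; rect(white,.061,"cover")
box=(z>.04)&(z<.075);box[:,:160]=0;box[:,312:]=0;box[:192]=0; rect(box,.061,"box")
grip=(z>.08)&(z<.11); grip[:,:240]=0; grip[:,285:]=0; grip[:220]=0; 
v,u=np.nonzero(grip);print("grip",len(v),img[grip].mean(0)); rect(grip,.091,"grip")
lamp=(z>.19)&(z<.25);lamp[:,:395]=0; rect(lamp,.212,"lamp");print(np.nanmax(z[lamp]))
for k,(a,b) in enumerate([(410,285),(418,238),(425,193)]):
    w=np.zeros(d.shape,bool);w[b-22:b+22,a-22:a+22]=1; w&=(z>.066)&(z<.09); rect(w,.075,"mount%d"%(k+1)); print(img[w].mean(0))
for nm,(a,b) in dict(tin=(242,168),jar=(321,133)).items():
    w=np.zeros(d.shape,bool);w[b-30:b+20,a-25:a+25]=1;w&=z>.06; print(nm,img[w].mean(0),img[w].max(0))
og=(hsv[...,0]>5)&(hsv[...,0]<18)&(hsv[...,1]>180);og[:,:200]=0;og[:,320:]=0;rect(og,.013,"drv")
E
python3 m.py
```

```text
table z -0.00019732284613571682
rack [ 372  149   78  183 6877] ((511.34100341796875, -229.74713134765625), (119.40745544433594, 429.2511901855469), 77.86861419677734)
[[289.0, -243.0], [709.0, -333.0], [734.0, -216.0], [314.0, -126.0]]
cover [ 215  198   91   89 4900] ((510.2799377441406, 140.5099639892578), (209.3948211669922, 176.49888610839844), 82.23323059082031)
[[409.0, 49.0], [584.0, 25.0], [612.0, 232.0], [437.0, 256.0]]
box [ 168  194  138   93 5951] ((515.9732055664062, 181.6593780517578), (295.4804992675781, 177.11062622070312), 82.32675170898438)
[[408.0, 47.0], [584.0, 23.0], [623.0, 316.0], [448.0, 340.0]]
grip 188 [0.5087128  0.12846437 0.09031981]
grip [253 232  12  22 188] ((508.7163391113281, 128.3475799560547), (18.640928268432617, 47.89287185668945), 81.57881164550781)
[[484.0, 123.0], [531.0, 116.0], [534.0, 134.0], [486.0, 141.0]]
lamp [ 415  131   59  225 4331] ((510.13275146484375, -241.112060546875), (45.80401611328125, 432.9290466308594), 77.67507934570312)
[[294.0, -217.0], [717.0, -310.0], [726.0, -265.0], [304.0, -173.0]]
0.23573175032165783
mount1 [401 
[... 338 characters left out ...]
91552734375)
[[484.0, -242.0], [534.0, -251.0], [541.0, -215.0], [492.0, -205.0]]
[ 0.51229013 -0.22918028  0.0725573 ]
mount3 [417 182  19  24 296] ((613.2915649414062, -250.1434783935547), (37.744163513183594, 51.75221633911133), 81.04580688476562)
[[585.0, -265.0], [636.0, -273.0], [642.0, -236.0], [591.0, -227.0]]
[ 0.613582   -0.25046216  0.07228205]
tin [0.66766553 0.16423352 0.09726275] [0.71395061 0.2108789  0.10393995]
jar [ 0.75424381 -0.01309056  0.07425266] [0.7832374  0.014449   0.07965936]
drv [234 290  42  13 397] ((381.6976623535156, 149.29498291015625), (98.92655181884766, 23.016830444335938), 83.11346435546875)
[[364.0, 102.0], [387.0, 99.0], [399.0, 197.0], [376.0, 200.0]]
```

View pics/wrist0.png

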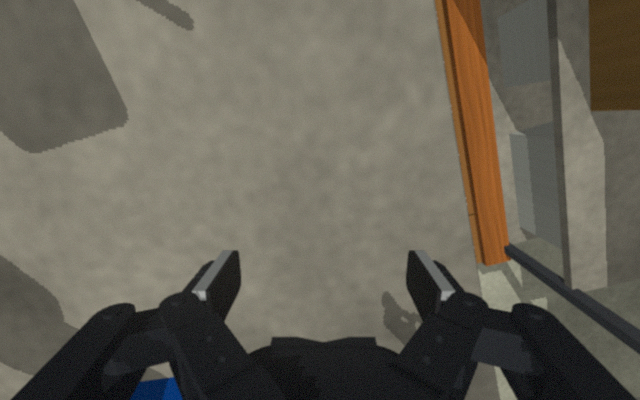

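```bash
cat > s.py <<'E'
from h import *
s=get_state();R=np.array(s["orientation"]);z=R[:,2]
print("t",round(s["clock"],2),"p",np.round(s["ee_pos"],3),"tilt",np.degrees(np.arccos(-z[2])).round(1),"az",np.degrees(np.arctan2(z[1],z[0])).round(1),"yax",R[:,1].round(3),"w",round(s["grip_width"],4),"ff",np.round(s["finger_force"],1),"F",np.round(s["contact_force"],1))
print("q",np.round(s["joints"],2))
E
python3 -m crank '[[1,[0.25,0,0],0],[1,[0,0,-0.25],0],[1,[0,0,-0.25],0],[1,[0,0,-0.25],0],[1,[0,0,-0.25],0]]'; python3 s.py
python3 -m crank '[[1,[0,0,-0.25],0],[1,[0,0,-0.25],0],[1,[0,0,-0.25],0],[1,[0,0,-0.25],0]]'; python3 s.py
```

```text
clock: 0.65
ee_pos: [0.1396, 0.6363, 0.4411]
orientation: [[-0.957, 0.289, 0.0], [0.289, 0.957, -0.0], [-0.0, -0.0, -1.0]]
contact_force: [0.8, 1.5, -0.5]
grip_width: 0.0855
finger_force: 0.0
t 0.65 p [0.14  0.636 0.441] tilt 0.0 az -81.2 yax [ 0.289  0.957 -0.   ] w 0.0855 ff 0.0 F [ 0.8  1.5 -0.5]
q [-1.4   0.36 -0.01  1.32  0.01  1.47 -0.13]
clock: 1.05
ee_pos: [0.1371, 0.6327, 0.626]
orientation: [[-0.959, 0.284, 0.002], [0.284, 0.958, 0.026], [0.006, 0.025, -1.0]]
contact_force: [0.6, -3.1, -4.6]
grip_width: 0.0855
finger_force: 0.0
t 1.05 p [0.137 0.633 0.626] tilt 1.5 az 85.9 yax [0.284 0.958 0.025] w 0.0855 ff 0.0 F [ 0.6 -3.1 -4.6]
q [-1.53  0.36  0.2   0.91 -0.08  1.84 -0.08]
```

```bash
python3 -m crank '[[1,[0,0,-0.25],0],[1,[0,0,-0.25],0],[1,[0,0,-0.25],0],[1,[0,0,-0.25],0]]'>/dev/null; python3 s.py
python3 -m crank '[[1,[0,0,0.25],0],[1,[0,0,0.25],0]]'>/dev/null; python3 s.py
```

```text
t 1.45 p [0.129 0.586 0.716] tilt 10.0 az 77.7 yax [0.285 0.943 0.173] w 0.0852 ff 0.0 F [-0.2  0.1 -0.3]
q [-1.63  0.23  0.31  0.91 -0.08  1.84 -0.08]
t 1.65 p [0.133 0.603 0.619] tilt 10.3 az 77.8 yax [0.285 0.942 0.179] w 0.0857 ff 0.0 F [-0.1  2.3 -0.5]
q [-1.64  0.19  0.3   1.17 -0.05  1.61 -0.09]
```

Out-of-reach pushes tilt the tool, and the tilt stays, with its azimuth already matching the rack's (77.9°). I'll keep going to about 40°.

```bash
for i in 1 2; do python3 -m crank '[[1,[0,0.05,-0.25],0],[1,[0,0.05,-0.25],0],[1,[0,0.05,-0.25],0],[1,[0,0.05,-0.25],0],[1,[0,0.05,-0.25],0],[1,[0,0.05,-0.25],0]]'>/dev/null; python3 s.py; done
```

```text
t 2.25 p [0.13  0.571 0.801] tilt 19.3 az 77.6 yax [0.277 0.902 0.33 ] w 0.0856 ff 0.0 F [-0.6 -0.3  0.4]
q [-1.68  0.18  0.38  0.79 -0.08  1.84 -0.07]
t 2.85 p [0.118 0.49  0.919] tilt 32.3 az 77.6 yax [0.257 0.807 0.532] w 0.0853 ff 0.0 F [-1.2 -0.4  1. ]
q [-2.26  0.    0.87  0.73  0.02  1.84 -0.1 ]
```

```bash
python3 -m crank '[[1,[0,0.1,-0.25],0],[1,[0,0.1,-0.25],0],[1,[0,0.1,-0.25],0],[1,[0,0.1,-0.25],0]]'>/dev/null; python3 s.py;  python3 -m crank '[[1,[0,0,0.1],0.14],[1,[0,0,0.1],0.14]]'>/dev/null; python3 s.py
```

```text
t 3.25 p [0.115 0.451 0.985] tilt 40.4 az 78.1 yax [0.236 0.726 0.646] w 0.0854 ff 0.0 F [ 0.7 -0.2 -0.7]
q [-1.61 -0.01  0.19  0.6   0.04  1.84 -0.11]
t 3.45 p [0.123 0.476 0.955] tilt 40.5 az 77.9 yax [0.513 0.611 0.603] w 0.0857 ff 0.0 F [ 0.6  0.9 -0.6]
q [-1.6  -0.04  0.18  0.74  0.05  1.73 -0.42]
```

```bash
cat > g.py <<'E'
# world deltas for TCP/grasp targets -> tool units.  usage: g.py x y z [g]  (g: target is for the grasp point)
from h import *; import sys
a=sys.argv[1:]; s=get_state(); R=np.array(s["orientation"]); p=np.array(s["ee_pos"])
t=np.array([float(v) for v in a[:3]])
if len(a)>3: p=p-.011*R[:,2]
d=R.T@(t-p); n=int(np.ceil(np.linalg.norm(d)/.048))
print("units total",(d/.2).round(3),"rows",n,"each",(d/.2/n).round(3))
E
cat > yaw.py <<'E'
from h import *
R=np.array(get_state()["orientation"]); w=R.T@np.array([.978,-.2095,0]); print("turn deg",np.degrees(np.arctan2(-w[0],w[1])).round(2),"units",(np.degrees(np.arctan2(-w[0],w[1]))/60).round(3),"resid",w[2].round(3))
E
python3 -m crank '[[1,[0,0,0],0.14],[1,[0,0,0],0.14],[1,[0,0,0],0.14],[1,[0,0,0],0.14],[1,[0,0,0],0.14],[1,[0,0,0],0.14],[1,[0,0,0],0.14],[1,[0,0,0],0.14]]'>/dev/null; python3 s.py; python3 yaw.py; python3 g.py 0.45 0.3 0.7; python3 g.py .46 -.42 .45
```

```text
t 4.25 p [0.121 0.477 0.954] tilt 40.3 az 78.0 yax [ 0.981 -0.195  0.011] w 0.0852 ff 0.0 F [0.3 0.2 0.2]
q [-1.59 -0.03  0.16  0.74  0.05  1.74 -1.59]
turn deg 1.04 units 0.017 resid -0.001
units total [-1.251  1.772  0.629] rows 10 each [-0.125  0.177  0.063]
units total [-4.75   2.51  -0.687] rows 23 each [-0.207  0.109 -0.03 ]
```

```bash
python3 -m crank '[[1,[-0.125,0.177,0.063],0.017],[1,[-0.125,0.177,0.063],0],[1,[-0.125,0.177,0.063],0],[1,[-0.125,0.177,0.063],0],[1,[-0.125,0.177,0.063],0]]'>/dev/null;python3 s.py;python3 -m crank '[[1,[-0.125,0.177,0.063],0],[1,[-0.125,0.177,0.063],0],[1,[-0.125,0.177,0.063],0],[1,[-0.125,0.177,0.063],0],[1,[-0.125,0.177,0.063],0]]'>/dev/null; python3 s.py; python3 yaw.py;  python3 g.py .46 -.42 .45
```

```text
t 4.75 p [0.285 0.386 0.825] tilt 40.3 az 78.1 yax [ 0.979 -0.204  0.002] w 0.0856 ff 0.0 F [ 0.2 -0.3  0.8]
q [-1.46 -0.26  0.43  1.25 -0.12  1.46 -1.23]
t 5.25 p [0.448 0.297 0.697] tilt 40.3 az 78.0 yax [ 0.979 -0.204  0.003] w 0.0853 ff 0.0 F [ 2.   1.2 -0.3]
q [-1.44 -0.24  0.86  1.47 -0.32  1.33 -0.75]
turn deg 0.33 units 0.006 resid -0.001
units total [-3.464  0.788 -1.321] rows 16 each [-0.217  0.049 -0.083]
```

```bash
python3 -m crank '[[1,[-0.217,0.049,-0.083],0],[1,[-0.217,0.049,-0.083],0],[1,[-0.217,0.049,-0.083],0],[1,[-0.217,0.049,-0.083],0]]'>/dev/null;python3 s.py;python3 -m crank '[[1,[-0.217,0.049,-0.083],0],[1,[-0.217,0.049,-0.083],0],[1,[-0.217,0.049,-0.083],0],[1,[-0.217,0.049,-0.083],0]]'>/dev/null; python3 s.py; python3 yaw.py;  python3 g.py .46 -.42 .45
```

```text
t 5.65 p [0.449 0.117 0.636] tilt 40.3 az 78.0 yax [ 0.979 -0.204  0.004] w 0.0854 ff 0.0 F [2.  1.  0.1]
q [-1.01 -0.29  0.85  1.63 -0.44  1.45 -0.36]
t 6.05 p [ 0.451 -0.064  0.574] tilt 40.3 az 77.9 yax [ 0.979 -0.205  0.004] w 0.0854 ff 0.0 F [ 1.4  0.7 -0.6]
q [-1.02 -0.26  1.3   1.64 -0.46  1.61  0.05]
turn deg 0.34 units 0.006 resid 0.0
units total [-1.726  0.405 -0.649] rows 8 each [-0.216  0.051 -0.081]
```

```bash
python3 -m crank '[[1,[-0.216,0.05,-0.08],0],[1,[-0.216,0.05,-0.08],0]]'>/dev/null;python3 s.py;python3 -m crank '[[1,[-0.216,0.05,-0.08],0],[1,[-0.216,0.05,-0.08],0]]'>/dev/null; python3 s.py; python3 yaw.py;  python3 g.py .46 -.42 .45
```

```text
t 6.25 p [ 0.444 -0.141  0.545] tilt 39.8 az 77.3 yax [ 0.979 -0.205  0.012] w 0.0853 ff 0.0 F [1.4 6.6 3.6]
q [-1.16 -0.31  1.55  1.63 -0.38  1.63  0.16]
t 6.45 p [ 0.408 -0.193  0.524] tilt 38.7 az 73.9 yax [ 0.973 -0.229  0.039] w 0.0854 ff 0.0 F [0.2 0.1 0.7]
q [-1.03 -0.31  1.55  1.67 -0.35  1.64  0.28]
turn deg 0.49 units 0.008 resid 0.044
units total [-1.057  0.497 -0.349] rows 6 each [-0.176  0.083 -0.058]
```

Elbow joints 3 and 2 are at their limits here, so this is a poor arm branch. I'll fit a quick kinematic model from the logged poses to see which branch the rack pose needs.

```bash
cat > fk.py <<'E'
import numpy as np
from scipy.optimize import least_squares
from scipy.spatial.transform import Rotation as Ro
Q=np.array([[-1.321,.468,-.012,1.603,.006,1.071,-.056],[-1.4,.36,-.01,1.32,.01,1.47,-.13],[-1.53,.36,.2,.91,-.08,1.84,-.08],[-1.63,.23,.31,.91,-.08,1.84,-.08],[-1.64,.19,.3,1.17,-.05,1.61,-.09],[-1.68,.18,.38,.79,-.08,1.84,-.07],[-2.26,0,.87,.73,.02,1.84,-.1],[-1.61,-.01,.19,.6,.04,1.84,-.11],[-1.6,-.04,.18,.74,.05,1.73,-.42],[-1.59,-.03,.16,.74,.05,1.74,-1.59],[-1.46,-.26,.43,1.25,-.12,1.46,-1.23],[-1.44,-.24,.86,1.47,-.32,1.33,-.75],[-1.01,-.29,.85,1.63,-.44,1.45,-.36],[-1.02,-.26,1.3,1.64,-.46,1.61,.05],[-1.16,-.31,1.55,1.63,-.38,1.63,.16],[-1.03,-.31,1.55,1.67,-.35,1.64,.28]])
P=np.array([[.188,.622,.239],[.14,.636,.441],[.137,.633,.626],[.129,.586,.716],[.133,.603,.619],[.13,.571,.801],[.118,.49,.919],[.115,.451,.985],[.123,.476,.955],[.121,.477,.954],[.285,.386,.825],[.448,.297,.697],[.449,.117,.636],[.451,-.064,.574],[.444,-.141,.545],[.408,-.193,.524]])
lo=np.array([-2.53,-.31,-1.57,.28,-1.29,.15,-2.92]);hi=np.array([2.53,2.02,1.55,2.44,4.43,1.84,2.92])
rz=lambda a:Ro.from_euler('z',a).as_matrix(); ry=lambda a:Ro.from_euler('y',a).as_matrix()
def fk(q,k,full=False):
    R=rz(-q[0])@ry(q[1]);p=np.array([0,0,k[0]])
    R=R@rz(-q[2]);e=p=p+R@[k[1],0,k[2]]
    R=R@ry(q[3]);p=p+R@[k[3],0,0]; R=R@rz(-q[4]); w=p=p+R@[k[4],0,k[5]]
    R=R@ry(q[5]);p=p+R@[k[6],0,k[7]];R=R@rz(-q[6]+k[8])
    return (p,R,e,w) if full else (p,R)
def fit():
    Y0=np.array([.2887,.9574,-.0013])
    def f(k):
        r=[fk(q,k)[0]-p for q,p in zip(Q,P)]; r.append(.3*(fk(Q[0],k)[1][:,1]-Y0)); r.append(1e-3*(k[:8]-[.3,0,.35,0,0,.35,0,.25]))
        return np.concatenate(r)
    s=least_squares(f,[.3,0,.35,0,0,.35,0,.25,1.57]); return s.x,f(s.x)
def resid(q,pt,Rt,k):
    p,R=fk(q,k); return np.r_[p-pt,.3*Ro.from_matrix(Rt.T@R).as_rotvec()]
def ik(pt,Rt,k,q0):
    s=least_squares(resid,np.clip(q0,lo+1e-3,hi-1e-3),bounds=(lo,hi),args=(pt,Rt,k)); return s.x,np.abs(s.fun).max()
if __name__=="__main__":
    k,r=fit(); print(k.round(4),np.abs(r[:48]).max(),(fk(Q[9],k)[1]).round(3)); np.save("k.npy",k)
    z=np.array([.135,.628,-.766]);z/=np.linalg.norm(z); y=np.array([.978,-.2095,0]);y/=np.linalg.norm(y);x=np.cross(y,z);Rt=np.c_[x,y,z]
    rng=np.random.default_rng(0)
    for m in range(3):
      c=np.array([[.4086,-.2078,.057],[.5113,-.2297,.057],[.614,-.2517,.057]][m])
      for back in(0,.2):
        S=[]
        for _ in range(60):
            q,e=ik(c+z*(.011-back),Rt,k,rng.uniform(lo,hi))
            if e<2e-3: S.append(q)
        S=np.array(S); print(m+1,back,len(S)); 
        if len(S): S=S[np.argsort(S[:,0])]; print(S[::max(1,len(S)//7)].round(2))
E
time python3 fk.py
```

```text
[ 0.3419  0.026   0.4626  0.0387 -0.0345  0.4607 -0.0096  0.2725  1.5715] 0.03679961363083806 [[ 0.139  0.981  0.134]
 [ 0.757 -0.193  0.624]
 [ 0.638  0.015 -0.77 ]]
1 0 32
[[ 0.    1.02  0.87  1.92 -1.29  1.49  1.4 ]
 [ 0.62  0.71  0.13  1.96 -0.8   1.06  1.14]
 [ 0.79  0.7  -0.06  1.96 -0.68  0.99  1.05]
 [ 1.1   0.74 -0.4   1.97 -0.42  0.89  0.87]
 [ 1.47  0.94 -0.82  1.98  0.08  0.84  0.5 ]
 [ 1.55  1.02 -0.91  1.98  0.22  0.85  0.39]
 [ 1.62  1.1  -0.99  1.98  0.36  0.88  0.28]
 [ 1.72  1.3  -1.15  1.96  0.65  0.97  0.07]]
1 0.2 30
[[ 0.39  0.66  0.68  1.74 -0.82  1.56  1.18]
 [ 0.49  0.61  0.55  1.75 -0.75  1.51  1.14]
 [ 0.74  0.55  0.23  1.75 -0.61  1.43  1.03]
 [ 1.19  0.55 -0.32  1.76 -0.37  1.33  0.85]
 [ 1.45  0.62 -0.64  1.77 -0.2   1.29  0.72]
 [ 1.58  0.69 -0.81  1.77 -0.09  1.28  0.63]
 [ 1.76  0.88 -1.1   1.77  0.16  1.28  0.42]
 [ 1.89  1.32 -1.48  1.75  0.64  1.44  0.05]]
2 0 35
[[ 0.33  0.87  0.4   1.7  -0.99  1.25  1.08]
 [ 0.54  0.81  0.13  1.71 -0.81  1.14  0.99]
 [ 0.92  0.83 -0.32  1.73 -0.46  0.99  0.78]
 [ 1.01  0.86 -0.44  1.73 -0.35  0.97  0.71]
 [ 1.09 
[... 533 characters left out ...]
8  0.03]]
3 0 42
[[ 0.1   1.13  0.74  1.39 -1.29  1.52  0.99]
 [ 0.56  0.93  0.04  1.42 -0.73  1.2   0.8 ]
 [ 0.82  0.96 -0.32  1.43 -0.43  1.1   0.64]
 [ 0.89  0.98 -0.41  1.44 -0.34  1.08  0.59]
 [ 1.04  1.05 -0.64  1.44 -0.1   1.05  0.46]
 [ 1.14  1.13 -0.79  1.44  0.08  1.05  0.35]
 [ 1.24  1.25 -0.98  1.44  0.32  1.08  0.21]]
3 0.2 35
[[ 0.33  0.98  0.72  1.19 -1.08  1.73  0.89]
 [ 0.67  0.84  0.13  1.21 -0.67  1.54  0.74]
 [ 0.86  0.84 -0.18  1.22 -0.47  1.48  0.65]
 [ 0.92  0.85 -0.27  1.22 -0.4   1.46  0.61]
 [ 1.02  0.87 -0.43  1.22 -0.29  1.44  0.55]
 [ 1.19  0.95 -0.72  1.23 -0.06  1.42  0.43]
 [ 1.26  1.02 -0.87  1.23  0.07  1.42  0.36]]
real	0m53.445s
user	0m53.886s
sys	0m0.044s
```

```bash
python3 g.py .68 -.12 .47
python3 - <<'E'
from fk import *
k=np.load("k.npy"); q=Q[-1].copy(); p0,R0=fk(q,k)
for tgt in ([.68,-.12,.47],[.62,-.42,.35]):
    p0,R0=fk(q,k)
    for a in np.linspace(0,1,9)[1:]:
        # damped local
        pt=p0+a*(np.array(tgt)-p0)
        for _ in range(30):
            e=-resid(q,pt,R0,k); J=np.array([(resid(q+1e-4*np.eye(7)[i],pt,R0,k)+e)/1e-4 for i in range(7)]).T
            q=np.clip(q+J.T@np.linalg.solve(J@J.T+1e-4*np.eye(6),e),lo,hi)
        print(q.round(2),np.abs(e).max().round(4))
E
```

```text
units total [0.325 1.227 0.664] rows 6 each [0.054 0.204 0.111]
[-1.2  -0.31  1.55  1.65 -0.3   1.58  0.2 ] 0.0417
[-1.34 -0.31  1.55  1.62 -0.26  1.53  0.14] 0.0827
[-1.45 -0.31  1.55  1.61 -0.23  1.48  0.09] 0.1304
[-1.12 -0.31  1.47  1.74 -0.38  1.47  0.17] 0.3076
[ 1.12  0.36 -0.79  1.44 -0.43  1.51  0.18] 0.0
[ 1.05  0.42 -0.79  1.38 -0.38  1.48  0.12] 0.0
[ 0.98  0.49 -0.79  1.31 -0.34  1.47  0.07] 0.0
[ 0.91  0.56 -0.78  1.23 -0.3   1.46  0.03] 0.0
[ 0.94  0.58 -0.76  1.22 -0.29  1.48  0.08] 0.0
[ 0.97  0.61 -0.75  1.21 -0.28  1.5   0.13] 0.0
[ 1.    0.65 -0.73  1.18 -0.26  1.52  0.17] 0.0
[ 1.03  0.69 -0.71  1.15 -0.24  1.55  0.22] 0.0
[ 1.05  0.73 -0.69  1.1  -0.22  1.58  0.26] 0.0
[ 1.06  0.78 -0.67  1.05 -0.2   1.61  0.3 ] 0.0
[ 1.07  0.83 -0.65  0.98 -0.18  1.65  0.33] 0.0
[ 1.08  0.89 -0.64  0.9  -0.16  1.69  0.37] 0.0
```

```bash
cat > sim.py <<'E'
from fk import *
k=np.load("k.npy")
def go(q,tgts,show=True):
    for tgt in tgts:
        p0,R0=fk(q,k); n=int(np.ceil(np.linalg.norm(np.array(tgt)-p0)/.05))
        for a in np.linspace(0,1,n+1)[1:]:
            pt=p0+a*(np.array(tgt)-p0)
            for _ in range(10):
                e=-resid(q,pt,R0,k); J=np.array([(resid(q+1e-4*np.eye(7)[i],pt,R0,k)+e)/1e-4 for i in range(7)]).T
                q=np.clip(q+J.T@np.linalg.solve(J@J.T+1e-4*np.eye(6),e),lo,hi)
        print(tgt,n,q.round(2),np.abs(e).max().round(4))
    return q
if __name__=="__main__":
    go(Q[-1].copy(),[[.45,-.06,.57],[.45,.12,.6],[.45,.3,.6],[.35,.7,.4],[.65,.45,.4],[.72,.1,.4],[.65,-.3,.4],[.55,-.45,.35]])
    print(); go(Q[-1].copy(),[[.45,.12,.6],[.45,.3,.5],[.55,.5,.4],[.72,.1,.4],[.65,-.3,.4],[.55,-.45,.35]])
E
python3 sim.py; python3 g.py .45 .12 .6
```

```text
[0.45, -0.06, 0.57] 4 [-0.85 -0.23  1.13  1.67 -0.47  1.57  0.06] 0.0
[0.45, 0.12, 0.6] 4 [-0.85 -0.29  0.72  1.73 -0.44  1.37 -0.31] 0.0
[0.45, 0.3, 0.6] 4 [-0.95 -0.18  0.5   1.69 -0.45  1.17 -0.57] 0.0
[0.35, 0.7, 0.4] 10 [-1.24  0.34  0.2   1.58 -0.39  0.59 -1.04] 0.0
[0.65, 0.45, 0.4] 8 [-0.65  0.45  0.22  1.41 -0.75  0.93 -0.33] 0.0
[0.72, 0.1, 0.4] 8 [-0.19  0.48  0.34  1.37 -0.86  1.3   0.13] 0.0
[0.65, -0.3, 0.4] 9 [ 0.36  0.69  0.46  1.06 -0.89  1.77  0.53] 0.0
[0.55, -0.45, 0.35] 4 [ 0.62  0.8   0.46  0.99 -0.84  1.84  0.75] 0.0053

[0.45, 0.12, 0.6] 7 [-0.78 -0.27  0.67  1.73 -0.47  1.38 -0.29] 0.0
[0.45, 0.3, 0.5] 5 [-0.89 -0.15  0.47  1.89 -0.54  1.   -0.42] 0.0
[0.55, 0.5, 0.4] 5 [-0.95  0.34  0.39  1.59 -0.77  0.82 -0.4 ] 0.0
[0.72, 0.1, 0.4] 9 [-0.33  0.51  0.54  1.37 -0.96  1.35  0.17] 0.0
[0.65, -0.3, 0.4] 9 [ 0.28  0.73  0.62  1.06 -0.99  1.81  0.56] 0.0
[0.55, -0.45, 0.35] 4 [ 0.59  0.82  0.51  0.99 -0.87  1.84  0.76] 0.0086
units total [ 1.471 -0.141  0.678] rows 7 each [ 0.21  -0.02   0.097]
```

```bash
python3 -m crank '[[1,[0.21,-0.02,0.097],0],[1,[0.21,-0.02,0.097],0],[1,[0.21,-0.02,0.097],0],[1,[0.21,-0.02,0.097],0],[1,[0.21,-0.02,0.097],0],[1,[0.21,-0.02,0.097],0],[1,[0.21,-0.02,0.097],0]]'>/dev/null;python3 s.py; python3 g.py .45 .3 .6;python3 g.py .35 .7 .4
```

```text
t 7.15 p [0.451 0.121 0.602] tilt 38.8 az 73.7 yax [ 0.972 -0.233  0.04 ] w 0.0855 ff 0.0 F [ 0.8  0.4 -0.6]
q [-0.71 -0.24  0.63  1.7  -0.5   1.39 -0.27]
units total [ 0.68  -0.213  0.545] rows 4 each [ 0.17  -0.053  0.136]
units total [ 1.504 -1.204  2.439] rows 13 each [ 0.116 -0.093  0.188]
```

```bash
python3 -m crank '[[1,[0.116,-0.093,0.188],0],[1,[0.116,-0.093,0.188],0],[1,[0.116,-0.093,0.188],0],[1,[0.116,-0.093,0.188],0],[1,[0.116,-0.093,0.188],0],[1,[0.116,-0.093,0.188],0],[1,[0.116,-0.093,0.188],0]]'>/dev/null;python3 s.py;python3 -m crank '[[1,[0.116,-0.093,0.188],0],[1,[0.116,-0.093,0.188],0],[1,[0.116,-0.093,0.188],0],[1,[0.116,-0.093,0.188],0],[1,[0.116,-0.093,0.188],0],[1,[0.116,-0.093,0.188],0]]'>/dev/null;python3 s.py; python3 g.py .65 .45 .4
```

```text
t 7.85 p [0.396 0.433 0.492] tilt 38.8 az 73.7 yax [ 0.972 -0.232  0.04 ] w 0.0854 ff 0.0 F [-0.1 -0.1 -0.1]
q [-0.88 -0.09  0.16  1.86 -0.46  0.83 -0.72]
t 8.45 p [0.349 0.701 0.398] tilt 38.7 az 73.7 yax [ 0.972 -0.232  0.04 ] w 0.0853 ff 0.0 F [1.  0.4 1.5]
q [-1.14  0.3   0.03  1.64 -0.24  0.55 -1.17]
units total [-0.718  1.756 -0.5  ] rows 9 each [-0.08   0.195 -0.056]
```

```bash
python3 -m crank '[[1,[-0.08,0.195,-0.056],0],[1,[-0.08,0.195,-0.056],0],[1,[-0.08,0.195,-0.056],0],[1,[-0.08,0.195,-0.056],0],[1,[-0.08,0.195,-0.056],0],[1,[-0.08,0.195,-0.056],0],[1,[-0.08,0.195,-0.056],0],[1,[-0.08,0.195,-0.056],0]]'>/dev/null;python3 s.py; python3 g.py .7 .1 .4;  python3 g.py .6 -.3 .38
```

```text
t 9.25 p [0.618 0.474 0.401] tilt 38.7 az 73.7 yax [ 0.972 -0.232  0.04 ] w 0.0856 ff 0.0 F [-0.5  0.3  0.5]
q [-0.52  0.37 -0.02  1.53 -0.62  0.82 -0.42]
units total [-1.371  0.834 -1.048] rows 8 each [-0.171  0.104 -0.131]
units total [-3.043  0.808 -2.258] rows 17 each [-0.179  0.048 -0.133]
```

```bash
python3 -m crank '[[1,[-0.171,0.104,-0.131],0],[1,[-0.171,0.104,-0.131],0],[1,[-0.171,0.104,-0.131],0],[1,[-0.171,0.104,-0.131],0],[1,[-0.171,0.104,-0.131],0],[1,[-0.171,0.104,-0.131],0],[1,[-0.171,0.104,-0.131],0],[1,[-0.171,0.104,-0.131],0]]'>/dev/null;python3 s.py;  python3 g.py .6 -.3 .38
```

```text
t 10.05 p [0.699 0.1   0.4  ] tilt 38.7 az 73.7 yax [ 0.972 -0.232  0.041] w 0.085 ff 0.0 F [0.9 0.8 0.5]
q [ 0.    0.39  0.1   1.5  -0.76  1.21  0.14]
units total [-1.673 -0.019 -1.207] rows 9 each [-0.186 -0.002 -0.134]
```

```bash
python3 -m crank '[[1,[-0.186,0,-0.134],0],[1,[-0.186,0,-0.134],0],[1,[-0.186,0,-0.134],0],[1,[-0.186,0,-0.134],0],[1,[-0.186,0,-0.134],0],[1,[-0.186,0,-0.134],0],[1,[-0.186,0,-0.134],0],[1,[-0.186,0,-0.134],0]]'>/dev/null;python3 s.py; python3 yaw.py; python3 g.py .55 -.4 .25
```

```text
t 10.85 p [ 0.614 -0.256  0.382] tilt 38.6 az 73.7 yax [ 0.972 -0.232  0.04 ] w 0.0851 ff 0.0 F [ 0.8 -0.2  0.4]
q [ 0.46  0.52  0.24  1.36 -0.73  1.59  0.58]
turn deg 0.4 units 0.007 resid 0.046
units total [-1.013 -0.169  0.028] rows 5 each [-0.203 -0.034  0.006]
```

```bash
python3 -m crank '[[1,[-0.203,-0.034,0.006],0.007],[1,[-0.203,-0.034,0.006],0],[1,[-0.203,-0.034,0.006],0],[1,[-0.203,-0.034,0.006],0],[1,[-0.203,-0.034,0.006],0]]' 25 >/dev/null;python3 s.py; python3 yaw.py; python3 g.py .4815 -.332 .19 g
python3 - <<'E'
from h import *
p,d=grab_frame("wrist"); cv2.imwrite("pics/w1.png",p)
E
```

```text
t 11.35 p [ 0.549 -0.399  0.248] tilt 38.6 az 73.7 yax [ 0.971 -0.237  0.035] w 0.0852 ff 0.0 F [ 1.1 -0.   0.4]
q [ 0.65  0.72  0.28  1.34 -0.71  1.57  0.85]
turn deg -0.03 units -0.0 resid 0.045
units total [ 0.019 -0.416  0.424] rows 3 each [ 0.006 -0.139  0.141]
```

View pics/w1.png

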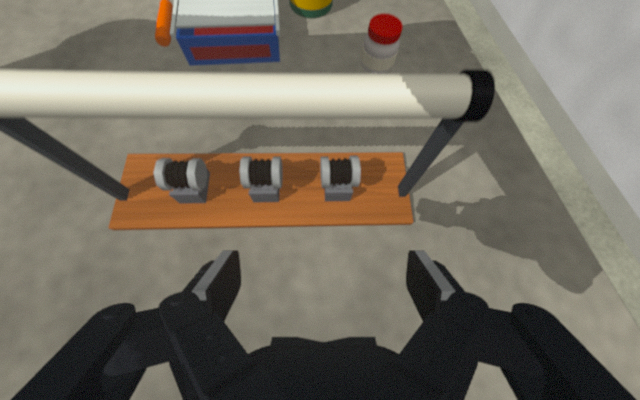

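```bash
python3 -m crank '[[1,[0.006,-0.139,0.141],0],[1,[0.006,-0.139,0.141],0],[1,[0.006,-0.139,0.141],0]]' 25 >/dev/null;python3 s.py; python3 g.py .5113 -.2297 .057 g
python3 - <<'E'
from h import *
p,d=grab_frame("side"); cv2.imwrite("pics/s1.png",cv2.resize(p[60:360,140:440],None,fx=2,fy=2))
E
```

```text
t 11.7 p [ 0.483 -0.324  0.182] tilt 38.6 az 73.7 yax [ 0.971 -0.238  0.035] w 0.0853 ff 0.0 F [-0.1 -0.1 -0.1]
q [ 0.63  0.63  0.26  1.67 -0.71  1.37  0.99]
units total [-0.004  0.005  0.848] rows 4 each [-0.001  0.001  0.212]
```

View pics/s1.png

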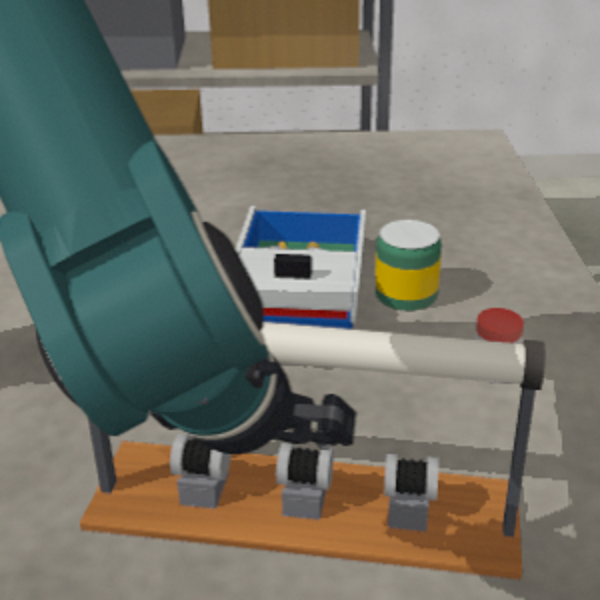

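```bash
cat > clr.py <<'E'
from sim import *
from h import get_state
s=get_state();q=np.array(s["joints"]); R=np.array(s["orientation"])
lx=np.array([.2095,.978,0]);ly=np.array([-.978,.2095,0]);o=np.array([.5113,-.2297,0])
L=o-.01*lx+[0,0,.212]; lamp=L+np.outer(np.linspace(-.211,.211,100),ly)
for n,m in zip((1,2,3),(1,0,-1)):
    c=o+m*.105*ly+[0,0,.057]; g=c+.011*R[:,2]
    print("seat",n); qq=go(q.copy(),[g-.17*R[:,2],g]); p,RR,e,w=fk(qq,np.load("k.npy"),True)
    seg=w+np.outer(np.linspace(0,1,100),e-w); D=np.linalg.norm(seg[:,None]-lamp[None],axis=2); i=np.unravel_index(D.argmin(),D.shape); print("wrist",w.round(3),"elbow",e.round(3),"min",D.min().round(3),"at",i[0])
E
python3 clr.py
```

```text
seat 1
[ 0.38207601 -0.30412335  0.18061217] 2 [ 0.66  0.54  0.3   1.84 -0.68  1.35  1.08] 0.0
[ 0.41044568 -0.20103188  0.04844821] 4 [ 0.58  0.7   0.17  1.98 -0.86  1.03  1.17] 0.0
wrist [ 0.363 -0.359  0.266] elbow [ 0.264 -0.177  0.679] min 0.157 at 0
seat 2
[ 0.48476601 -0.32612085  0.18061217] 1 [ 0.62  0.67  0.25  1.6  -0.72  1.39  0.94] 0.0
[ 0.51313568 -0.22302938  0.04844821] 4 [ 0.52  0.8   0.15  1.74 -0.85  1.1   1.01] 0.0
wrist [ 0.464 -0.381  0.265] elbow [ 0.301 -0.178  0.646] min 0.157 at 2
seat 3
[ 0.58745601 -0.34811835  0.18061217] 3 [ 0.59  0.82  0.21  1.31 -0.75  1.46  0.79] 0.0
[ 0.61582568 -0.24502688  0.04844821] 4 [ 0.48  0.92  0.14  1.45 -0.83  1.19  0.84] 0.0
wrist [ 0.565 -0.403  0.265] elbow [ 0.339 -0.182  0.6  ] min 0.156 at 5
```

```bash
python3 -m crank '[[1,[0,0,0.212],0],[1,[0,0,0.212],0],[1,[0,0,0.212],0]]' 25 >/dev/null;python3 s.py; python3 -m crank '[[1,[0,0,0.15],0],[1,[0,0,0.06],0],[1,[0,0,0],0]]' >/dev/null;python3 s.py;  python3 -m crank '[[0,[0,0,0],0],[0,[0,0,0],0],[0,[0,0,0],0],[0,[0,0,0],0],[0,[0,0,0],0],[0,[0,0,0],0],[0,[0,0,0],0],[0,[0,0,0],0]]'>/dev/null;python3 s.py; python3 g.py .5113 -.2297 .057 g
```

```text
t 12.05 p [ 0.506 -0.248  0.083] tilt 38.6 az 73.6 yax [ 0.971 -0.238  0.036] w 0.0853 ff 0.0 F [0.2 0.5 0. ]
q [ 0.56  0.72  0.19  1.8  -0.82  1.15  1.05]
t 12.35 p [ 0.513 -0.222  0.049] tilt 38.7 az 74.0 yax [ 0.971 -0.236  0.033] w 0.0856 ff 0.0 F [-0.5 -0.4  0.5]
q [ 0.54  0.76  0.17  1.82 -0.86  1.08  1.07]
t 13.15 p [ 0.513 -0.225  0.051] tilt 38.6 az 73.5 yax [ 0.97  -0.24   0.036] w 0.0482 ff 25.2 F [-1.5 -2.6  6.1]
q [ 0.55  0.76  0.17  1.82 -0.86  1.08  1.07]
units total [-0.    -0.003  0.018] rows 1 each [-0.    -0.003  0.018]
```

```bash
python3 -m crank '[[0,[0,0,0],0],[0,[0,0,0],0]]'>/dev/null;python3 s.py;  python3 -m crank '[[1,[0,0,0],0],[1,[0,0,0],0],[1,[0,0,0],0],[1,[0,0,0],0],[1,[0,0,-0.2],0],[1,[0,0,-0.2],0],[1,[0,0,0],0]]'>/dev/null;python3 s.py; python3 g.py .614 -.2517 .057 g;  python3 g.py .4086 -.2078 .057 g
```

```text
t 13.35 p [ 0.513 -0.225  0.051] tilt 38.6 az 73.5 yax [ 0.97  -0.24   0.036] w 0.0481 ff 25.2 F [-1.2 -2.4  6. ]
q [ 0.55  0.76  0.17  1.82 -0.85  1.08  1.07]
t 14.05 p [ 0.5   -0.277  0.116] tilt 38.3 az 73.0 yax [ 0.969 -0.243  0.041] w 0.0853 ff 0.0 F [-0.4 -0.9  0.3]
q [ 0.59  0.69  0.22  1.76 -0.78  1.21  1.03]
units total [0.011 0.512 0.464] rows 3 each [0.004 0.171 0.155]
units total [ 0.009 -0.537  0.407] rows 3 each [ 0.003 -0.179  0.136]
```

```bash
python3 -m crank '[[1,[0.004,0.17,0],0.005],[1,[0.004,0.17,0],0],[1,[0.004,0.17,0],0],[1,[0,0,0.155],0],[1,[0,0,0.155],0],[1,[0,0,0.1],0],[1,[0,0,0.05],0],[1,[0,0,0],0]]' >/dev/null;python3 s.py;python3 g.py .614 -.2517 .057 g;  python3 -m crank '[[0,[0,0,0],0],[0,[0,0,0],0],[0,[0,0,0],0],[0,[0,0,0],0],[0,[0,0,0],0],[0,[0,0,0],0],[0,[0,0,0],0],[0,[0,0,0],0]]'>/dev/null;python3 s.py
```

```text
t 14.85 p [ 0.614 -0.237  0.044] tilt 38.8 az 74.0 yax [ 0.97  -0.24   0.029] w 0.0856 ff 0.0 F [ 0.  -0.8  0.5]
q [ 0.48  0.87  0.16  1.58 -0.86  1.14  0.93]
units total [-0.015  0.019 -0.042] rows 1 each [-0.015  0.019 -0.042]
t 15.65 p [ 0.615 -0.24   0.046] tilt 38.6 az 73.5 yax [ 0.969 -0.243  0.033] w 0.0484 ff 25.5 F [-1.9 -3.7  6.6]
q [ 0.49  0.87  0.17  1.58 -0.86  1.14  0.93]
```

```bash
python3 -m crank '[[1,[0,0,0],0],[1,[0,0,0],0],[1,[0,0,0],0],[1,[0,0,0],0],[1,[0,0,-0.2],0],[1,[0,0,-0.2],0],[1,[0,0,-0.03],0],[1,[0,0,0],0]]'>/dev/null;python3 s.py; python3 yaw.py;  python3 g.py .4086 -.2078 .057 g
```

```text
t 16.45 p [ 0.6   -0.292  0.113] tilt 38.6 az 73.5 yax [ 0.969 -0.244  0.033] w 0.0859 ff 0.0 F [ 0.2 -0.3  0.3]
q [ 0.53  0.8   0.21  1.52 -0.8   1.28  0.89]
turn deg -0.39 units -0.006 resid 0.048
units total [-0.017 -1.037  0.357] rows 5 each [-0.003 -0.207  0.071]
```

```bash
python3 -m crank '[[1,[-0.003,-0.207,-0.02],-0.006],[1,[-0.003,-0.207,0],0],[1,[-0.003,-0.207,0],0],[1,[-0.003,-0.207,0],0],[1,[-0.003,-0.207,0],0],[1,[0,0,0.1],0]]' >/dev/null;python3 s.py;python3 g.py .4086 -.2078 .057 g
```

```text
t 17.05 p [ 0.396 -0.233  0.09 ] tilt 38.7 az 73.8 yax [ 0.97  -0.242  0.031] w 0.0855 ff 0.0 F [ 1.1 -0.8 -0.8]
q [ 0.64  0.61  0.22  2.01 -0.78  1.11  1.19]
units total [0.003 0.025 0.273] rows 2 each [0.002 0.012 0.136]
```

```bash
python3 -m crank '[[1,[0,0.025,0.13],0],[1,[0,0,0.12],0],[1,[0,0,0.02],0]]' >/dev/null;python3 g.py .4086 -.2078 .057 g;  python3 -m crank '[[0,[0,0,0],0],[0,[0,0,0],0],[0,[0,0,0],0],[0,[0,0,0],0],[0,[0,0,0],0],[0,[0,0,0],0],[0,[0,0,0],0],[0,[0,0,0],0]]'>/dev/null;python3 s.py
```

```text
units total [-0.011 -0.014 -0.02 ] rows 1 each [-0.011 -0.014 -0.02 ]
t 18.15 p [ 0.415 -0.203  0.05 ] tilt 38.7 az 73.6 yax [ 0.971 -0.238  0.036] w 0.0417 ff 26.7 F [-3.   0.1  7.6]
q [ 0.62  0.67  0.18  2.03 -0.85  1.02  1.22]
```

Seats 2 and 3 are firm (48 mm) and seat 1 is soft (42 mm). I'll release it, back out and do the cover.

```bash
python3 -m crank '[[1,[0,0,0],0],[1,[0,0,0],0],[1,[0,0,0],0],[1,[0,0,0],0],[1,[0,0,-0.2],0],[1,[0,0,-0.24],0],[1,[0,0,-0.24],0],[1,[0,0,-0.24],0]]'>/dev/null;python3 s.py; python3 -m crank '[[0,[0,0,-0.24],0],[0,[0,0,-0.24],0],[0,[0,0,-0.1],0]]' >/dev/null; python3 s.py;  python3 g.py .47 -.2 .40; python3 g.py .5025 .075 .2
```

```text
t 18.95 p [ 0.382 -0.314  0.194] tilt 38.7 az 73.8 yax [ 0.971 -0.237  0.035] w 0.085 ff 0.0 F [ 1.7 -0.5 -1.2]
q [ 0.7   0.52  0.3   1.84 -0.65  1.36  1.1 ]
t 19.25 p [ 0.362 -0.386  0.286] tilt 38.4 az 73.3 yax [ 0.97  -0.24   0.039] w 0.0442 ff 0.0 F [-0.8 -0.2  0.3]
q [ 0.77  0.49  0.35  1.65 -0.59  1.58  1.06]
units total [1.156 0.323 0.206] rows 6 each [0.193 0.054 0.034]
units total [1.618 0.112 1.836] rows 11 each [0.147 0.01  0.167]
```

```bash
python3 -m crank '[[0,[0.193,0.054,0.034],0],[0,[0.193,0.054,0.034],0],[0,[0.193,0.054,0.034],0],[0,[0.193,0.054,0.034],0],[0,[0.193,0.054,0.034],0],[0,[0.193,0.054,0.034],0]]' >/dev/null; python3 s.py;  python3 g.py .5025 .075 .2
```

```text
t 19.85 p [ 0.471 -0.195  0.399] tilt 38.7 az 73.8 yax [ 0.971 -0.237  0.035] w 0.0001 ff 0.0 F [ 0.8  0.3 -0. ]
q [ 0.48  0.24  0.24  1.72 -0.66  1.53  0.63]
units total [ 0.437 -0.202  1.613] rows 8 each [ 0.055 -0.025  0.202]
```

```bash
python3 -m crank '[[0,[0.055,-0.025,0.2],0],[0,[0.055,-0.025,0.2],0],[0,[0.055,-0.025,0.2],0],[0,[0.055,-0.025,0.2],0],[0,[0.055,-0.025,0.2],0],[0,[0.055,-0.025,0.2],0],[0,[0.055,-0.025,0.2],0],[0,[0.055,-0.025,0.2],0]]' >/dev/null; python3 s.py;  python3 g.py .5025 .0826 .083
python3 - <<'E'
from h import *
p,d=grab_frame("wrist"); cv2.imwrite("pics/w2.png",p)
E
```

```text
t 20.65 p [0.502 0.073 0.201] tilt 38.7 az 73.7 yax [ 0.971 -0.238  0.035] w 0.0001 ff 0.0 F [ 0.5  1.2 -0.1]
q [ 0.17  0.31 -0.01  2.14 -0.95  0.87  0.64]
units total [-0.332 -0.03   0.488] rows 3 each [-0.111 -0.01   0.163]
```

View pics/w2.png

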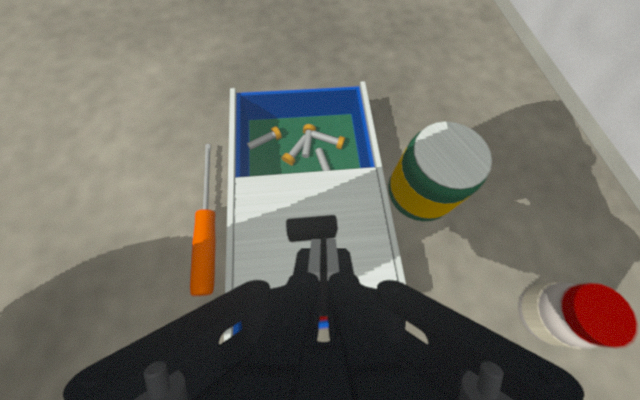

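```bash
python3 -m crank '[[0,[-0.111,-0.01,0.163],0],[0,[-0.111,-0.01,0.163],0],[0,[-0.11,-0.01,0.16],0],[0,[0,0,0],0]]' >/dev/null; python3 s.py;  python3 g.py .5228 .2313 .083
```

```text
t 21.1 p [0.499 0.082 0.08 ] tilt 38.6 az 74.5 yax [ 0.971 -0.237  0.025] w -0.0001 ff 0.0 F [-1.5  1.2  0.4]
q [ 0.22  0.55 -0.08  2.18 -1.16  0.7   0.95]
units total [ 0.601 -0.062  0.456] rows 4 each [ 0.15  -0.016  0.114]
```

```bash
python3 -m crank '[[0,[0.1,-0.01,0.076],0],[0,[0.1,-0.01,0.076],0],[0,[0.1,-0.01,0.076],0]]' >/dev/null; python3 s.py; python3 -m crank '[[0,[0.1,-0.01,0.076],0],[0,[0.1,-0.01,0.074],0],[0,[0.05,0,0.035],0]]' >/dev/null; python3 s.py;  python3 g.py .5238 .2393 .083
```

```text
t 21.4 p [0.516 0.155 0.087] tilt 38.6 az 73.5 yax [ 0.97  -0.239  0.037] w 0.0001 ff 1.5 F [-0.4 -3.  -2.1]
q [ 0.13  0.54 -0.17  2.17 -1.24  0.59  0.88]
t 21.7 p [0.526 0.219 0.09 ] tilt 38.8 az 73.7 yax [ 0.971 -0.236  0.037] w -0.0001 ff 1.2 F [-2.4 -3.4  1.3]
q [ 0.09  0.56 -0.28  2.14 -1.26  0.49  0.79]
units total [ 0.056 -0.035  0.088] rows 1 each [ 0.056 -0.035  0.088]
```

```bash
python3 -m crank '[[0,[0.01,-0.02,0.05],0],[0,[0.02,-0.01,0.03],0],[0,[0.02,0,0.015],0]]' >/dev/null; python3 s.py; python3 g.py .5245 .2413 .083; python3 -m crank '[[0,[0.02,0,0.015],0],[0,[0.02,0,0.015],0],[0,[0,0,0],0]]' >/dev/null; python3 s.py;  python3 g.py .5238 .2453 .083
```

```text
t 22.0 p [0.525 0.233 0.079] tilt 38.4 az 73.3 yax [ 0.97  -0.242  0.037] w -0.0002 ff 15.3 F [-12.  -28.8  11.8]
q [ 0.12  0.6  -0.36  2.13 -1.27  0.42  0.79]
units total [ 0.046 -0.012  0.008] rows 1 each [ 0.046 -0.012  0.008]
t 22.3 p [0.527 0.233 0.075] tilt 37.6 az 72.6 yax [ 0.967 -0.252  0.038] w -0.0001 ff 22.3 F [-17.9 -42.2  15.4]
q [ 0.12  0.6  -0.36  2.13 -1.26  0.4   0.78]
units total [ 0.071 -0.031  0.002] rows 1 each [ 0.071 -0.031  0.002]
```

Run:
```python
from h import *
C=cam("top");p,d=grab_frame("top"); cv2.imwrite("pics/t2.png",p[170:310,130:340].repeat(3,0).repeat(3,1))
P,uv=cloud(C,d)
o=np.array([.516,.1817]);bx=np.array([.991,-.135]);by=np.array([.135,.991])
r=P[:,:2]-o; X=r@bx;Y=r@by; b=p[uv[:,1],uv[:,0]].astype(int)
m=(abs(X)<.06)&(P[:,2]>.05)&(P[:,2]<.07)&(abs(Y)<.14)&(b.min(1)>140)
print("cover bright Y range",np.percentile(Y[m],[1,5,50,95,99]),m.sum())
```

```text
cover bright Y range [0.03573117 0.05168998 0.10137286 0.13628945 0.13938548] 1746
```

View pics/t2.png

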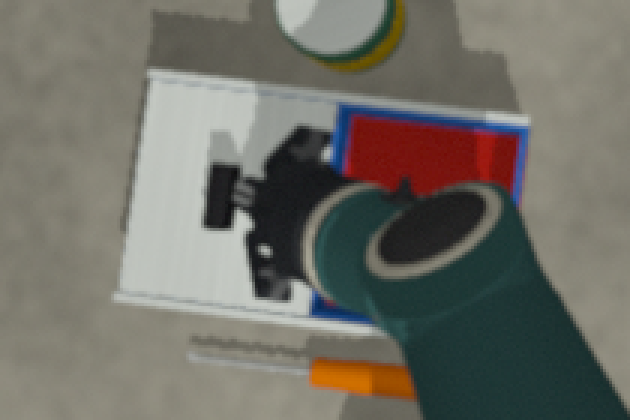

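The cover is on its stop: the force rose to 42 N, the red bay is fully open and the green bay is covered. Now back to seat 1.

```bash
python3 g.py .51 .16 .1; python3 -m crank '[[0,[-0.1,0,-0.08],0],[0,[-0.1,0.01,-0.12],0],[0,[-0.05,0.01,-0.2],0],[0,[0,0.01,-0.2],0]]' >/dev/null; python3 s.py; python3 g.py .47 -.2 .4
```

```text
units total [-0.219  0.013 -0.326] rows 2 each [-0.11   0.006 -0.163]
t 22.75 p [0.503 0.133 0.143] tilt 38.6 az 73.8 yax [ 0.97  -0.24   0.032] w 0.0001 ff 0.0 F [0.9 0.5 0.1]
q [ 0.24  0.42 -0.24  2.18 -1.05  0.65  0.69]
units total [-0.497  0.282 -2.033] rows 9 each [-0.055  0.031 -0.226]
```

```bash
python3 -m crank '[[0,[-0.055,0.03,-0.226],0],[0,[-0.055,0.03,-0.226],0],[0,[-0.055,0.03,-0.226],0],[1,[-0.055,0.03,-0.226],0],[1,[-0.055,0.03,-0.226],0],[1,[-0.055,0.03,-0.226],0],[1,[-0.055,0.03,-0.226],0],[1,[-0.055,0.03,-0.226],0]]' >/dev/null; python3 s.py; python3 g.py .37 -.37 .26
```

```text
t 23.55 p [ 0.471 -0.161  0.374] tilt 38.6 az 73.7 yax [ 0.971 -0.238  0.035] w 0.0723 ff 0.0 F [ 1.2  0.3 -0.7]
q [ 0.57  0.22  0.06  1.8  -0.65  1.43  0.6 ]
units total [-1.235 -0.263 -0.27 ] rows 6 each [-0.206 -0.044 -0.045]
```

```bash
python3 -m crank '[[1,[-0.2,-0.044,-0.07],0],[1,[-0.206,-0.044,-0.06],0],[1,[-0.206,-0.044,-0.045],0],[1,[-0.206,-0.044,-0.045],0],[1,[-0.206,-0.044,-0.03],0],[1,[-0.206,-0.044,-0.02],0]]' >/dev/null; python3 s.py; python3 yaw.py; python3 g.py .4086 -.2078 .057 g
```

```text
t 24.15 p [ 0.37  -0.369  0.258] tilt 38.6 az 73.7 yax [ 0.971 -0.238  0.035] w 0.0856 ff 0.0 F [ 0.6 -0.1 -0.6]
q [ 0.85  0.49  0.2   1.69 -0.56  1.5   1.02]
turn deg -0.07 units -0.001 resid 0.046
units total [ 0.021 -0.04   1.359] rows 6 each [ 0.004 -0.007  0.227]
```

```bash
python3 -m crank '[[1,[0.004,-0.01,0.227],0],[1,[0.004,-0.01,0.227],0],[1,[0.004,-0.01,0.227],0],[1,[0.004,-0.01,0.227],0],[1,[0.004,0,0.227],0]]' 30 >/dev/null; python3 s.py; python3 -m crank '[[1,[0,0,0.15],0],[1,[0,0,0.05],0],[1,[0,0,0.02],0],[1,[0,0,0],0]]'  >/dev/null; python3 g.py .4086 -.2078 .057 g; python3 -m crank '[[0,[0,0,0],0],[0,[0,0,0],0],[0,[0,0,0],0],[0,[0,0,0],0],[0,[0,0,0],0],[0,[0,0,0],0],[0,[0,0,0],0],[0,[0,0,0],0]]'>/dev/null;python3 s.py
```

```text
t 24.65 p [ 0.404 -0.226  0.083] tilt 38.6 az 73.7 yax [ 0.971 -0.238  0.035] w 0.0853 ff 0.0 F [0.7 0.2 0.3]
q [ 0.73  0.62  0.09  2.01 -0.73  1.05  1.13]
units total [-0.003 -0.007  0.003] rows 1 each [-0.003 -0.007  0.003]
t 25.85 p [ 0.421 -0.207  0.053] tilt 38.4 az 71.9 yax [ 0.968 -0.245  0.054] w 0.0526 ff 27.7 F [16.8 -8.1 13.4]
q [ 0.71  0.66  0.05  2.02 -0.8   0.96  1.17]
```

The width is wrong (52.6 mm with side force). I'll open, back off and look.

```bash
python3 -m crank '[[1,[0,0,0],0],[1,[0,0,0],0],[1,[0,0,0],0],[1,[0,0,0],0],[1,[0,0,-0.2],0],[1,[0,0,-0.2],0],[1,[0,0,-0.24],0],[1,[0,0,0],0]]'>/dev/null;python3 s.py
python3 - <<'E'
from h import *
s=get_state();C=cam("wrist",s);p,d=grab_frame("wrist"); cv2.imwrite("pics/w3.png",p);np.save("w3.npy",d); np.savez("w3c.npz",R=C[1],o=C[2])
E
```

```text
t 26.65 p [ 0.389 -0.283  0.152] tilt 38.3 az 73.0 yax [ 0.969 -0.243  0.041] w 0.0855 ff 0.0 F [0.8 0.3 1. ]
q [ 0.78  0.54  0.14  1.91 -0.65  1.22  1.08]
```

View pics/w3.png

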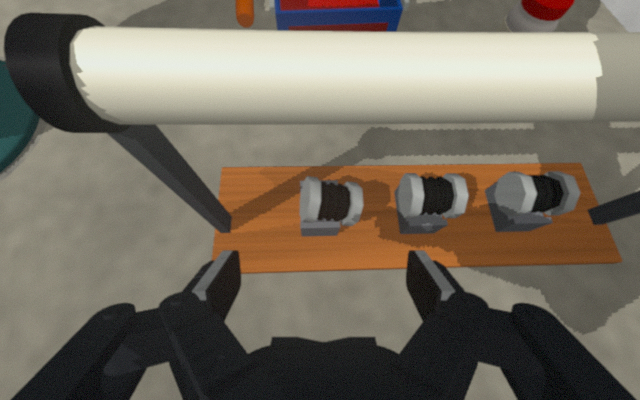

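```bash
cat > mm.py <<'E'
from h import *
C=cam("top"); _,d=grab_frame("top")
def rep(C,d,nm):
    P,uv=cloud(C,d); o=np.array([.5113,-.2297]);lx=np.array([.2095,.978]);ly=np.array([-.978,.2095])
    r=P[:,:2]-o; X=r@lx;Y=r@ly
    for n,m in zip((1,2,3),(.105,0,-.105)):
        k=(abs(X)<.045)&(abs(Y-m)<.05)&(P[:,2]>.048)&(P[:,2]<.1); t=k&(P[:,2]>.070)
        for q,l in((k,"all"),(t,"top")):
            if q.sum()<8: continue
            A=np.c_[X[q],Y[q]-m]*1000; print(nm,n,l,q.sum(),"X",np.percentile(A[:,0],[2,98]).round(1),"Y",np.percentile(A[:,1],[2,98]).round(1),"zmax",np.percentile(P[q,2],97).round(4),[np.round(v,1) for v in cv2.minAreaRect(A.astype(np.float32))])
c=get_calibration("wrist"); z=np.load("w3c.npz")
rep((c,z["R"],z["o"]),np.load("w3.npy"),"wrist"); rep(C,d,"top")
E
python3 mm.py
```

```text
wrist 1 all 2306 X [-24.5  12.4] Y [-37.1  15.8] zmax 0.0762 [array([ -4.7, -11.1]), array([56.1, 41.2]), np.float64(88.7)]
wrist 1 top 399 X [-18.4   8.4] Y [-5.9 11.1] zmax 0.0772 [array([-4.9,  2. ]), array([17.8, 30.9]), np.float64(89.1)]
wrist 2 all 2554 X [-22.4  15.3] Y [-24.7  24. ] zmax 0.0761 [array([-2.2, -1.2]), array([50.9, 40.8]), np.float64(88.4)]
wrist 2 top 1205 X [-15.6   9.1] Y [-25.   23.7] zmax 0.0764 [array([-2.8, -1.2]), array([50.7, 28.2]), np.float64(89.2)]
wrist 3 all 2894 X [-21.8  15.6] Y [-22.   27.5] zmax 0.076 [array([-2.,  2.]), array([52.1, 40.5]), np.float64(89.9)]
wrist 3 top 1230 X [-15.1   9.2] Y [-22.4  27.3] zmax 0.0764 [array([-2.8,  2.1]), array([52. , 29.2]), np.float64(89.6)]
top 1 all 421 X [-21.8  17.3] Y [-37.4  16. ] zmax 0.0775 [array([ -3.2, -10.5]), array([56.6, 42. ]), np.float64(88.4)]
top 1 top 82 X [-18.4  11.7] Y [-13.4  11.3] zmax 0.0789 [array([-0.9,  0.3]), array([32.1, 26.6]), np.float64(10.5)]
top 2 all 362 X [-18.6  18. ] Y [-26.   22.9] zmax 0.0779 [array([-0.7, -1.8]), array([50.2, 38.5]), np.float64(88.3)]
top 2 top 207 X [-13.2  11.5] Y [-26.1  22.6] zmax 0.0785 [array([-0.5, -1.8]), array([26.9, 50.8]), np.float64(0.3)]
top 3 all 376 X [-18.5  17.8] Y [-21.2  27.7] zmax 0.0782 [array([-1.1,  3. ]), array([39.4, 50.4]), np.float64(0.4)]
top 3 top 212 X [-13.5  13.5] Y [-21.5  27.5] zmax 0.0787 [array([0.6, 2.8]), array([31.6, 50. ]), np.float64(0.4)]
```

```bash
python3 yaw.py; python3 g.py .4185 -.2124 .055 g
```

```text
turn deg -0.06 units -0.001 resid 0.046
units total [-0.02   0.05   0.642] rows 3 each [-0.007  0.017  0.214]
```

```bash
python3 -m crank '[[1,[-0.01,0.05,0.15],0],[1,[-0.01,0,0.2],0],[1,[0,0,0.18],0],[1,[0,0,0.08],0],[1,[0,0,0],0]]' >/dev/null; python3 g.py .4185 -.2124 .055 g; python3 s.py; python3 -m crank '[[0.6,[0,0,0],0],[0.6,[0,0,0],0],[0.5,[0,0,0],0],[0.5,[0,0,0],0]]'>/dev/null;python3 s.py
```

```text
units total [-0.011  0.013  0.006] rows 1 each [-0.011  0.013  0.006]
t 27.25 p [ 0.418 -0.204  0.049] tilt 39.0 az 74.5 yax [ 0.972 -0.233  0.028] w 0.0854 ff 0.0 F [-0.1 -0.5  0.9]
q [ 0.71  0.68  0.05  2.01 -0.78  0.98  1.15]
t 27.65 p [ 0.422 -0.211  0.053] tilt 38.6 az 73.2 yax [ 0.97  -0.24   0.041] w 0.0493 ff 28.7 F [ 4.7 -2.6  5.1]
q [ 0.71  0.67  0.06  2.   -0.78  0.98  1.15]
```

Now contact is at 49 mm with little side force. I'll close fully.

```bash
python3 -m crank '[[0,[0,0,0],0],[0,[0,0,0],0],[0,[0,0,0],0],[0,[0,0,0],0],[0,[0,0,0],0]]' 35 >/dev/null;python3 s.py;  python3 -m crank '[[0,[0.02,0,-0.03],0],[0,[0.03,0,-0.03],0],[0,[0,0,0],0]]'>/dev/null;python3 s.py
```

```text
t 28.15 p [ 0.422 -0.212  0.053] tilt 38.6 az 73.2 yax [ 0.97  -0.24   0.041] w 0.049 ff 33.4 F [ 4.5 -3.3  6. ]
q [ 0.71  0.67  0.06  2.   -0.78  0.98  1.15]
t 28.45 p [ 0.419 -0.209  0.068] tilt 38.6 az 73.7 yax [ 0.971 -0.237  0.036] w 0.0438 ff 36.1 F [-0.5  0.  -2.1]
q [ 0.71  0.64  0.06  2.01 -0.77  1.    1.13]
```

```bash
python3 -m crank '[[0,[0,0,-0.1],0],[0,[0,0,-0.15],0],[0,[0,0,-0.15],0],[0,[0,0,-0.15],0],[0,[0,0,-0.15],0],[0,[0,0,-0.15],0],[0,[0,0,-0.15],0],[0,[0,0,-0.15],0]]' 40 >/dev/null;python3 s.py;  python3 - <<'E'
from h import *
p,d=grab_frame("wrist"); cv2.imwrite("pics/w4.png",p)
E
python3 g.py .37 -.39 .33
```

```text
t 29.25 p [ 0.378 -0.347  0.247] tilt 38.7 az 73.9 yax [ 0.971 -0.237  0.033] w 0.0433 ff 41.5 F [-0.  -0.1 -2.1]
q [ 0.82  0.48  0.19  1.74 -0.57  1.46  1.01]
units total [ 0.094  0.025 -0.434] rows 2 each [ 0.047  0.013 -0.217]
```

View pics/w4.png

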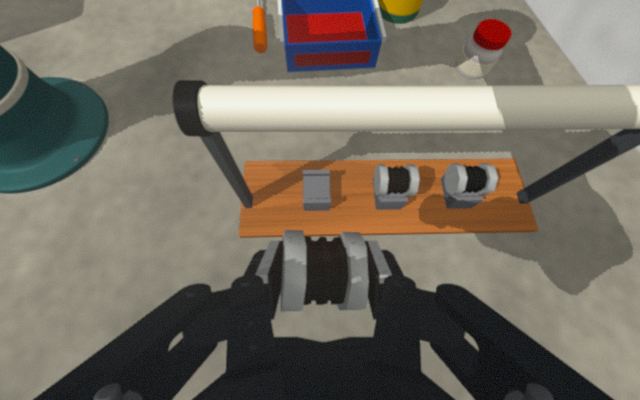

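```bash
python3 -m crank '[[0,[0.02,0.01,-0.2],0],[0,[0.05,0.01,-0.2],0]]' >/dev/null; python3 g.py .47 -.2 .43; python3 s.py
```

```text
units total [1.14  0.285 0.201] rows 5 each [0.228 0.057 0.04 ]
t 29.5 p [ 0.37  -0.385  0.317] tilt 38.8 az 74.1 yax [ 0.971 -0.237  0.031] w 0.0431 ff 41.6 F [ 0.7 -0.5 -2. ]
q [ 0.86  0.46  0.21  1.6  -0.55  1.62  0.97]
```

```bash
python3 -m crank '[[0,[0.19,0.047,0.033],0],[0,[0.19,0.047,0.033],0],[0,[0.19,0.047,0.033],0],[0,[0.19,0.047,0.033],0],[0,[0.19,0.047,0.033],0],[0,[0.19,0.047,0.033],0]]' >/dev/null; python3 s.py; python3 g.py .51 .13 .17 g
```

```text
t 30.1 p [ 0.47  -0.199  0.431] tilt 38.7 az 74.0 yax [ 0.971 -0.237  0.033] w 0.0432 ff 41.6 F [ 0.7  0.6 -1.9]
q [ 0.6   0.22  0.1   1.67 -0.63  1.58  0.57]
units total [ 0.474 -0.237  2.093] rows 9 each [ 0.053 -0.026  0.233]
```

```bash
python3 -m crank '[[0,[0.053,-0.026,0.22],0],[0,[0.053,-0.026,0.22],0],[0,[0.053,-0.026,0.22],0],[0,[0.053,-0.026,0.22],0],[0,[0.053,-0.026,0.22],0],[0,[0.053,-0.026,0.22],0],[0,[0.053,-0.026,0.22],0],[0,[0.053,-0.026,0.22],0]]' >/dev/null; python3 s.py; python3 g.py .51 .137 .12 g; python3 g.py .51 .137 .04 g
python3 - <<'E'
from h import *
s=get_state();C=cam("wrist",s);p,d=grab_frame("wrist")
P,uv=cloud(C,d); R=np.array(s["orientation"]); g=np.array(s["ee_pos"])-.011*R[:,2]
L=(P-g)@R; m=(abs(L[:,1])<.02)&(abs(L[:,0])<.04)&(abs(L[:,2])<.045)
for i in range(3): print("mount tool axis",i,np.percentile(L[m,i],[2,50,98]).round(4))
print("lowest world z rel grasp",(P[m,2]-g[2]).min(), "top",np.percentile(P[m,2]-g[2],98))
cv2.imwrite("pics/w5.png",p)
E
```

```text
t 30.9 p [0.504 0.087 0.206] tilt 38.6 az 73.9 yax [ 0.971 -0.237  0.034] w 0.0435 ff 41.6 F [ 1.  -0.8 -1.5]
q [ 0.28  0.31 -0.16  2.13 -0.9   0.83  0.57]
units total [-0.07  -0.044  0.546] rows 3 each [-0.023 -0.015  0.182]
units total [-0.319 -0.057  0.859] rows 4 each [-0.08  -0.014  0.215]
mount tool axis 0 [-0.0191  0.0018  0.0146]
mount tool axis 1 [-0.0185 -0.0002  0.0192]
mount tool axis 2 [-0.0097 -0.0011  0.0183]
lowest world z rel grasp -0.026831251889208096 top 0.00824996771988551
```

View pics/w5.png

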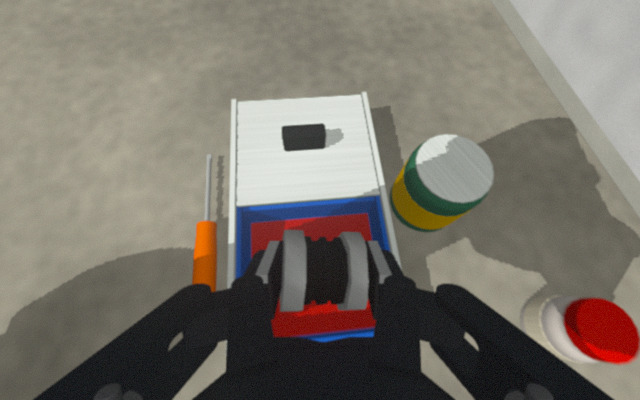

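```bash
python3 -m crank '[[0,[-0.025,-0.01,0.17],0],[0,[-0.03,-0.01,0.17],0],[0,[-0.04,-0.01,0.13],0],[0,[0,0,0],0]]' >/dev/null; python3 s.py; python3 g.py .5086 .127 .06 g;python3 g.py .5086 .127 .036 g
```

```text
t 31.35 p [0.509 0.13  0.119] tilt 38.6 az 74.5 yax [ 0.972 -0.234  0.027] w 0.0433 ff 41.6 F [-1.   0.7 -1.1]
q [ 0.25  0.48 -0.24  2.16 -1.07  0.63  0.74]
units total [-0.197 -0.006  0.274] rows 2 each [-0.098 -0.003  0.137]
units total [-0.272 -0.009  0.368] rows 2 each [-0.136 -0.005  0.184]
```

```bash
python3 -m crank '[[0,[-0.07,0,0.09],0],[0,[-0.07,0,0.09],0],[0,[-0.06,0,0.09],0],[0,[0,0,0],0]]' >/dev/null; python3 s.py; python3 -m crank '[[0,[-0.03,0,0.035],0],[0,[0,0,0],0]]' >/dev/null; python3 s.py; python3 g.py .5086 .127 .036 g
```

```text
t 31.75 p [0.515 0.13  0.054] tilt 38.6 az 73.9 yax [ 0.971 -0.239  0.031] w 0.0438 ff 41.6 F [-0.1 -0.2 -0.9]
q [ 0.29  0.63 -0.29  2.16 -1.19  0.52  0.93]
t 31.95 p [0.516 0.13  0.046] tilt 38.7 az 73.7 yax [ 0.971 -0.238  0.036] w 0.0434 ff 41.6 F [-0.1  0.6 -1.5]
q [ 0.3   0.65 -0.31  2.15 -1.2   0.51  0.96]
units total [-0.048 -0.035  0.08 ] rows 1 each [-0.048 -0.035  0.08 ]
```

```bash
for i in 1; do python3 -m crank '[[0,[-0.022,-0.015,0.032],0],[0,[0,0,0],0]]' >/dev/null; python3 s.py;done; python3 -m crank '[[0,[-0.015,-0.015,0.02],0],[0,[0,0,0],0]]' >/dev/null; python3 s.py;python3 -m crank '[[0,[-0.012,0,0.016],0],[0,[0,0,0],0]]' >/dev/null; python3 s.py
```

```text
t 32.15 p [0.513 0.131 0.038] tilt 38.7 az 73.8 yax [ 0.971 -0.237  0.035] w 0.0431 ff 41.6 F [-0.3  0.2 -1.2]
q [ 0.32  0.67 -0.33  2.16 -1.22  0.49  0.98]
t 32.35 p [0.511 0.132 0.033] tilt 38.7 az 73.7 yax [ 0.971 -0.238  0.035] w 0.0432 ff 41.5 F [ 0.2  0.4 -1.2]
q [ 0.33  0.68 -0.35  2.16 -1.23  0.47  1.  ]
t 32.55 p [0.511 0.133 0.03 ] tilt 38.8 az 73.8 yax [ 0.971 -0.237  0.036] w 0.0422 ff 39.2 F [-1. -1.  7.]
q [ 0.34  0.69 -0.36  2.16 -1.23  0.46  1.01]
```

```bash
python3 -m crank '[[0.75,[0,0,0],0],[0.75,[0,0,0],0],[0.75,[0,0,0],0],[0.85,[0,0,0],0],[0.85,[0,0,-0.08],0],[0.85,[0,0,-0.15],0],[0.85,[0,0,-0.2],0],[0.85,[0,0,-0.24],0]]' >/dev/null; python3 s.py; python3 -m crank '[[0.85,[0,0,-0.24],0],[0.85,[0,0,-0.24],0],[0.85,[0,0,-0.24],0],[0.85,[0,0,0],0]]' >/dev/null; python3 s.py
python3 - <<'E'
from h import *
p,d=grab_frame("wrist"); q,_=grab_frame("top")
q=cv2.resize(q[110:350,130:480],(584,400)); np.save("t3.npy",_)
cv2.imwrite("pics/fin.png",cv2.resize(np.hstack([p[:, 100:540],q]),(800,312)))
E
```

```text
t 33.35 p [0.486 0.052 0.134] tilt 38.7 az 74.1 yax [ 0.971 -0.235  0.032] w 0.0722 ff 0.0 F [ 1.3 -0.9 -0.2]
q [ 0.39  0.44 -0.2   2.18 -0.97  0.74  0.79]
t 33.75 p [ 0.464 -0.039  0.25 ] tilt 38.5 az 72.7 yax [ 0.969 -0.244  0.045] w 0.0725 ff 0.0 F [ 1.1  0.3 -0.6]
q [ 0.49  0.23 -0.08  2.09 -0.77  1.06  0.66]
```

View pics/fin.png

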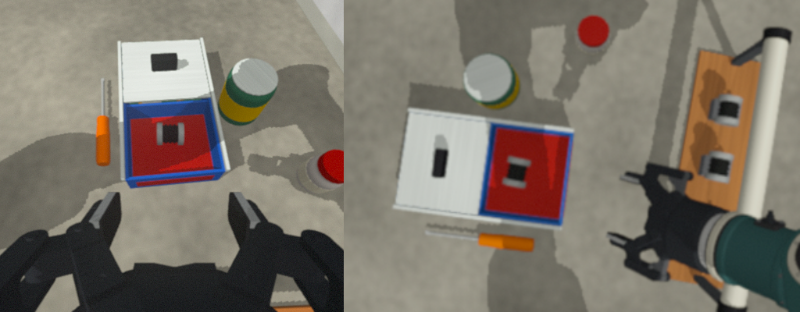

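```bash
python3 mm.py | grep "^top"
```

```text
top 2 all 362 X [-18.4  18.1] Y [-26.   22.7] zmax 0.0782 [array([-1.4, -1.7]), array([50.1, 40.3]), np.float64(88.7)]
top 2 top 214 X [-14.   12.9] Y [-26.2  22.6] zmax 0.0785 [array([-0.6, -1.7]), array([50.1, 30.3]), np.float64(89.4)]
top 3 all 372 X [-18.8  17.9] Y [-21.4  27.8] zmax 0.0779 [array([-1.1,  3. ]), array([40.2, 50.9]), np.float64(1.7)]
top 3 top 209 X [-13.7  13.3] Y [-21.6  27.5] zmax 0.0783 [array([-1.1,  2.9]), array([30.5, 50.5]), np.float64(2.0)]
```

The mount lies in the red bay, the cover is home, and the two firm mounts lie flat on their seats. The arm is clear of everything, so I'll hand in.

```bash
python3 -c "
from bench import *
print(sign_off())"
```

```text
the job is handed in; nothing more can be done
None
```

Job handed in at about 34 s: the mount at seat 1 was soft (42 mm when squeezed) and lies in the red bay, seats 2 and 3 were firm (48 mm) and are on their seats, and the cover is on its stop over the green bay; my first grasp to lift the soft mount was off and had to be redone, and the lamp, tin, jar and screwdriver looked undisturbed.

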